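# Weigh one crucible from the nested stack

## Task

Take only the top crucible off the nested stack of white crucibles and set it down gently, upright, in the middle of the balance's round pan. The other white crucibles must stay standing where they are, and the brown fireclay stack must be left alone.

Things in the scene. Friction and masses are not known exactly. Their poses are not given: they have to be found in the camera images.
- white_top: Top one of 3 nested white porcelain crucibles: open cup 66 mm tall, about 120 g. Tapered body 40 mm tall (30 to 45 mm across, 2 mm play, hidden in the one below), then a straight round collar 26 mm tall, 56 mm across, wall 3.5 mm. Origin: centre of its foot, z up; the collar spans z 40 to 66 mm and rests on the rim below. Fingers reaching lower than the collar would also grip the next one.
- white_next: The white crucible directly under white_top, same shape and size, so its collar shows just below a thin dark seam line. Origin: centre of its foot, 26 mm below that of white_top at the start; its rim, 66 mm above its origin, is the seam. A third one, below it, sits in a grey round base, 84 mm across, on the bench; the stack is 118 mm tall at the start; nothing locks it.
- fireclay_top: Top one of a like stack of only 2 crucibles (92 mm tall), same shape and size, in brown fireclay, on the other side of the balance (which stack is on which side varies). Origin: centre of its foot. Leave this stack alone.
- pan (a point): Centre of the top face of the round metal pan, 116 mm in diameter, of a beige laboratory balance fixed to the bench; flat, level and rigid, 64 mm above the bench. The balance's housing is 250 x 190 mm and 54 mm tall; the pan's centre lies 30 mm from the middle of the housing, away from the display.
Things that resemble listed ones, but are neither listed nor needed, are in the scene too. What is shaped like the white_top but turquoise is not meant. What is shaped like the white_next but yellow is not meant.

How it is judged:
By the outcome, as a careful person would: the job done as asked, in the order asked, and still so for the second after the job is handed in, with the robot touching nothing.
It also fails if it takes over 35 s, if anything falls off the work surface, if the arm or the gripper's body presses on something with over 40 N, if the wrist force passes 120 N, or if a joint passes its speed limit or range.

## Robot

A 6-joint arm with a two-finger parallel gripper is mounted at the origin on the work surface. World frame = base frame: x ahead of the robot, y to its left, z up, the work surface at z = 0. Lengths are in mm, angles in rad, forces in N, time in s.
With the tool pointing down it reaches from about 275 to 750 mm from the base axis. Payload 10.2 kg.
Tool frame: the origin (TCP) lies between the finger pads; the fingertips stand 11 mm ahead of it and the grasp point (between the pads) lies 8 mm behind it (ctrl.nose_length is the distance from the TCP to the fingertips, in mm); x points along the fingers, y is the direction in which the jaws open and shut, and the axes are right-handed (so a half turn about x gives the same grasp; the last joint's range is limited). The gripper opens to 85 mm and grips with 20 to 120 N. Pads are 22 mm wide; open, the fingers measure 114 mm over their backs; the gripper's body (76 mm by 85 mm) begins 54 mm behind the grasp point. The pads swing forward as they close: fully open they stand 13 mm farther back than shut.
Start: joints at [1.044, 0.313, 1.498, -0, 1.331, -0.223], TCP at [157.066, 500.961, 242.294] pointing down, gripper open.
Joint ranges: [-2.94, 2.94], [-0.97, 2.17], [0.19, 2.56], [-1.23, 4.37], [0.02, 3.11], [-2.88, 2.88]. Speed limits (rad/s): [2.39, 2.39, 3.01, 3.14, 3.14, 3.14].

## Interface

Orientations are given as a unit quaternion [w, x, y, z].
In Python, from rig import ctrl, capture, ticket gives the robot as it stands.
- The arm moves only by the tool step_arm, never from a script. Its argument "commands" is a list of rows, each a list of 2 entries, a list of its own where there are three numbers: the shift along the world's x, y, z normalised to -1 to 1, where 1 is 0.04 m, then the turn about the world's z normalised to -1 to 1, where 1 is 180 degrees. A call has 1 to 5 rows; each row shifts and turns the commanded pose from where the row before left it; what a row does not reach is not made up. A row lasts 1/10 s, in which the tool goes at most 50 mm and 8.59 degrees, less where a joint would pass 70% of its speed; a pose out of reach is approached as far as the arm can. A call with a number of a shift or a turn outside -1 to 1 is refused whole. A call with a gripper value outside its range is refused whole. "gripper" is the closure, from -1 (fully open) to 1 (shut), so that 0 is half open, set as the call begins (left out, the last holds). The fingers move at their own pace and stop on an object; "force" is the grip in N (left out, the last holds). Time passes only in rows, so rows that do not move let the fingers close. It gives the time, the measured TCP pose, the force and the opening at its end, in the units of the state.
- ctrl.sense(): the state, without advancing time (a new reading comes with each control period).
- capture(name): name is "scene" or "top" or "wrist"; returns a dict with "image" (400x640x3 uint8, blue, green, red), "fov_y" (degrees; the focal length in pixels is half the picture's height over the tangent of half this angle, whatever the lens; pixels are square), "cx", "cy" (the principal point, pixels), "origin" and "orientation" of the camera in the world. Camera axes: x right, y down, z forward; pixel columns grow to the right and rows downward; lengths in mm; the calibration is good to about 2 mm. The wrist camera is an equidistant fisheye: a pixel r from the principal point sees the ray r / f radians off the axis. A picture is of the moment at which its call begins. There is no depth.
- ticket.finish_job(): hands the job in, once; it reports no verdict.
The state is a dict: "time_s": time; "joints": joint angles; "dq": joint speeds; "tau": joint torques, N m; "eef_pos": TCP position; "ee_rot": TCP orientation; "force": force on the tool from outside, world axes, zero at the start; "wrist_torque": the same for the moment, N m; "grip_width": opening from 0.0 (shut) to 1.0 (fully open).
Only numpy, scipy, OpenCV 4.12 (cv2) and the standard library are available. Lean on these libraries where they do the work, as an engineer would, in place of code of your own. Each camera call takes 0.05 s, during which the arm holds its last target.

## Working session

There is one attempt and no reset: what is moved stays moved. The work goes in short steps, Python scripts to look and compute and a tool call to move; the robot and the scene stay as the last step left them, time stands still between calls to the robot, and variables do not carry over. Pictures are saved under pics/ and viewed, and the job is handed in when it is done.

Besides the shell and the picture viewer there is one more tool, called after ">>>" as name(argument=value, ...) on one line, values as JSON. step_arm: Moves the arm, as the interface text tells. Its arguments: {"type":"object","properties":{"commands":{"type":"array","items":{"type":"array"}},"gripper":{"type":"number"},"force":{"type":"number"}},"required":["commands"]}

```bash
mkdir -p pics; ls; python3 - <<'E'
from rig import ctrl, capture
import cv2
for n in ["scene","top","wrist"]:
    c=capture(n); cv2.imwrite(f"pics/{n}0.png",c["image"]); print(n,{k:v for k,v in c.items() if k!="image"})
print(ctrl.sense()); print(ctrl.nose_length)
E
```

```text
pics
scene {'fov_y': 51.680493486231356, 'cx': 323.3375961997432, 'cy': 195.31553276020168, 'origin': array([1129.66743806, -436.80188444,  734.21447493]), 'orientation': array([-0.35641324,  0.80962957,  0.4236445 , -0.1949228 ])}
top {'fov_y': 45.41742926272285, 'cx': 322.86764397046886, 'cy': 205.08153708459128, 'origin': array([ 391.13871186,  -39.14268428, 1340.69579805]), 'orientation': array([ 0.04252767, -0.69592238,  0.71596361, -0.03577091])}
wrist {'fov_y': 65.70646984690485, 'cx': 317.24851253329507, 'cy': 196.88914991506618, 'origin': array([ 77.33222194, 525.86071832, 373.30640354]), 'orientation': array([0.13214498, 0.79517601, 0.58383557, 0.09679278])}
{'time_s': 0.15, 'joints': array([ 1.04358259e+00,  3.13307378e-01,  1.49824682e+00,  4.94609799e-05,
        1.33100766e+00, -2.23359244e-01]), 'dq': array([ 0.00063227, -0.00340696, -0.00201762,  0.00048684, -0.00043551,
        0.00083029]), 'tau': array([ 1.56106333e-03, -4.12372828e+01, -2.59799588e+01, -1.39116946e-04,
        3.25662171e-03,  1.66285315e-05]), 'eef_pos': array([156.9680449 , 500.79852845, 241.87967649]), 'ee_rot': array([ 0.69881967,  0.10670749,  0.69910248, -0.10733268]), 'force': array([0.45438864, 1.00562476, 0.47282937]), 'wrist_torque': array([-0.00444528, -0.03004131,  0.0009801 ]), 'grip_width': 1.006268671288766}
11.0
```

View pics/scene0.png

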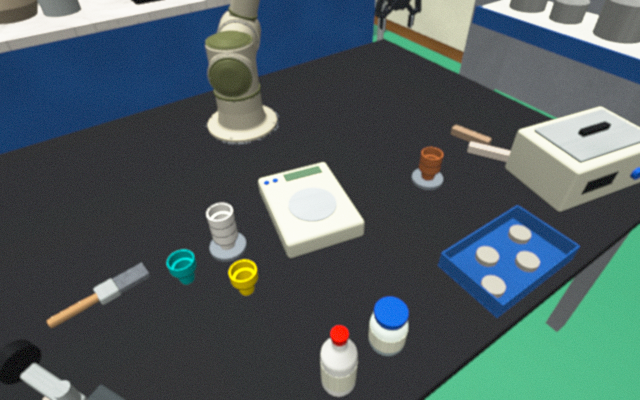

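View pics/top0.png

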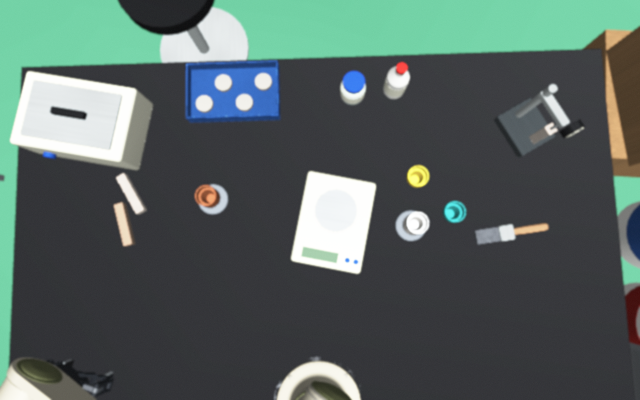

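View pics/wrist0.png

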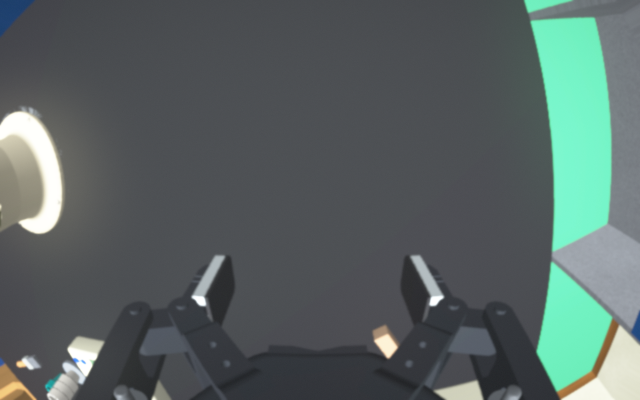

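The candidates in the top view are: white stack on grey base (417,222), turquoise cup (456,211), yellow cup (418,176), brown stack (207,196). The white stack fits: it is white, has three collars and stands on a grey base. I'll confirm that in enlarged crops and measure.

```bash
python3 - <<'E'
import cv2,numpy as np
s=cv2.imread("pics/scene0.png"); t=cv2.imread("pics/top0.png")
a=cv2.resize(s[190:270,185:265],(400,400),interpolation=cv2.INTER_CUBIC)
b=cv2.resize(t[185:265,375:455],(400,400),interpolation=cv2.INTER_CUBIC)
cv2.imwrite("pics/crop0.png",np.hstack([a,b]))
c=cv2.resize(s[150:260,245:375],(390,330),interpolation=cv2.INTER_CUBIC)
d=cv2.resize(t[165:275,280:390],(330,330),interpolation=cv2.INTER_CUBIC)
cv2.imwrite("pics/crop1.png",np.hstack([c,d]))
E
```

```text
(no output)
```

View pics/crop0.png

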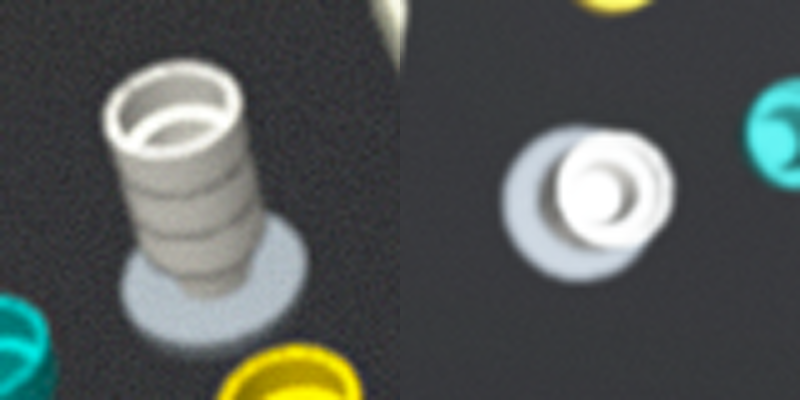

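View pics/crop1.png

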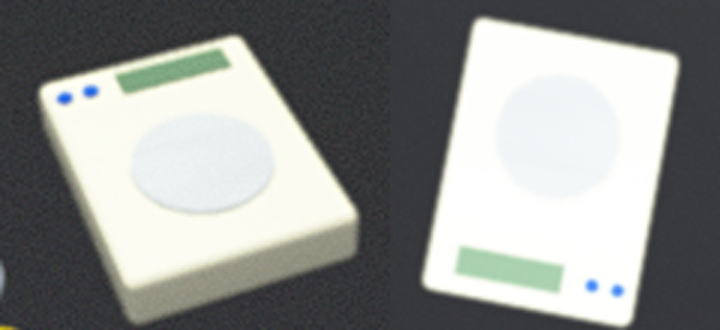

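The crops confirm a white cup with two dark seams and three collars on the grey base. In scene the rim centre is about (219.8,211.6), and in top about (417.8,222.8). Next I'll compute positions from both views.

```bash
cat > h.py <<'E'
import numpy as np, cv2
from scipy.spatial.transform import Rotation as R
def cam(c):
    q=c["orientation"]; return R.from_quat([q[1],q[2],q[3],q[0]]).as_matrix(), np.array(c["origin"])
def foc(c): return 200/np.tan(np.radians(c["fov_y"])/2)
def ray(c,u,v,fish=False):
    M,o=cam(c); f=foc(c); x,y=(u-c["cx"])/f,(v-c["cy"])/f
    if fish:
        r=np.hypot(x,y); d=np.array([x/r*np.sin(r),y/r*np.sin(r),np.cos(r)]) if r>0 else np.array([0,0,1.])
    else: d=np.array([x,y,1.])
    return o,M@d
def onz(c,u,v,z,fish=False):
    o,d=ray(c,u,v,fish); return (o+d*(z-o[2])/d[2])[:2]
def proj(c,P,fish=False):
    M,o=cam(c); p=(np.atleast_2d(P)-o)@M; f=foc(c)
    r=np.hypot(p[:,0],p[:,1])+1e-9
    if fish: s=f*np.arctan2(r,p[:,2])/r
    else: s=f/p[:,2]
    return np.c_[c["cx"]+p[:,0]*s,c["cy"]+p[:,1]*s]
def circ(c,x,y,z,r,fish=False):
    a=np.linspace(0,2*np.pi,73); return proj(c,np.c_[x+r*np.cos(a),y+r*np.sin(a),a*0+z],fish)
E
python3 - <<'E'
from h import *
from rig import capture,ctrl
S=capture("scene");T=capture("top")
s=lambda u,k,o:(u+.5)/k-.5+o
print("rim scene",onz(S,s(174,5,185),s(108,5,190),118)," top",onz(T,s(214,5,375),s(189,5,185),118))
print("pan scene",onz(S,s(203,3,245),s(163,3,150),64)," top",onz(T,s(168,3,280),s(136,3,165),64))
print("base top",onz(T,s(181,5,375),s(203,5,185),8))
# balance housing corners top crop1
for p in [(475,18),(680,55),(635,327),(422,285)]: print("corner",onz(T,s(p[0]-390,3,280),s(p[1],3,165),54))
for n,p,z in [("turq",(455.5,211),66),("yel",(418,176),66),("turq",(455.5,211),0)]: print(n,onz(T,*p,z))
E
```

```text
rim scene [ 474.69090783 -268.82906889]  top [ 475.73587828 -269.85973753]
pan scene [522.07973245 -63.3001654 ]  top [519.05245757 -62.87662197]
base top [ 476.0589378  -271.88030317]
corner [630.17751226   9.1519033 ]
corner [ 590.62280406 -175.85559117]
corner [ 347.69104549 -126.16123259]
corner [389.99283267  62.3269903 ]
turq [ 506.92151738 -382.72244429]
yel [ 604.52168595 -287.49757951]
turq [ 512.91641057 -400.51199392]
```

>>> step_arm(commands=[[[0.41,-1,0],0],[[0.41,-1,0],0],[[0.41,-1,0],0],[[0.41,-1,0],0],[[0.41,-1,0],0]], gripper=-1, force=25)

```text
time_s: 0.75
eef_pos: [239.2, 299.4, 242.3]
ee_rot: [0.699, 0.107, 0.699, -0.107]
force: [1.0, -0.0, 1.0]
grip_width: 1.003
```

>>> step_arm(commands=[[[0.41,-1,0],0],[[0.41,-1,0],0],[[0.41,-1,0],0],[[0.41,-1,0],0],[[0.41,-1,0],0]])

```text
time_s: 1.25
eef_pos: [321.3, 99.3, 242.5]
ee_rot: [0.699, 0.107, 0.699, -0.107]
force: [1.3, 1.6, 0.3]
grip_width: 1.001
```

>>> step_arm(commands=[[[0.41,-1,0],0],[[0.41,-1,0],0],[[0.41,-1,0],0],[[0.41,-1,0],0],[[0.41,-1,0],0]])

```text
time_s: 1.75
eef_pos: [403.3, -101.0, 242.3]
ee_rot: [0.699, 0.107, 0.699, -0.107]
force: [0.8, 1.4, 0.8]
grip_width: 0.996
```

>>> step_arm(commands=[[[0.41,-1,0],0],[[0.41,-1,0],0],[[0.41,-1,0],0],[[0.35,-0.8,0],0],[[0,0,0],0]])

```text
time_s: 2.25
eef_pos: [466.8, -254.2, 241.3]
ee_rot: [0.699, 0.108, 0.699, -0.108]
force: [-0.2, 0.2, -0.1]
grip_width: 1.002
```

```bash
cat >> h.py <<'E'
def tool(s):
    q=s["ee_rot"]; return R.from_quat([q[1],q[2],q[3],q[0]]).as_matrix(), np.array(s["eef_pos"])
def draw(im,p,col):
    cv2.polylines(im,[np.round(p*1).astype(int)],False,col,1)
E
python3 - <<'E'
from h import *
from rig import capture,ctrl
W=capture("wrist"); s=ctrl.sense(); cv2.imwrite("pics/w1raw.png",W["image"])
im=W["image"].copy(); M,p=tool(s); print(M.round(3),p,s["joints"].round(2))
draw(im,circ(W,475.3,-269.3,118,28,True),(0,0,255))
draw(im,circ(W,475.3,-269.3,92,28,True),(0,255,0))
draw(im,circ(W,475.3,-269.3,8,42,True),(255,0,0))
for x,c in [(11,(0,0,255)),(-2,(0,255,255))]:
  for sg in (1,-1):
    P=np.array([[x,sg*42.5,-11],[x,sg*42.5,11]])@M.T+p
    draw(im,proj(W,P,True),c)
cv2.imwrite("pics/w1.png",im)
E
```

```text
[[-0.001  0.301  0.954]
 [ 0.001  0.954 -0.301]
 [-1.     0.    -0.001]] [ 466.29707138 -252.29147564  241.48375178] [-0.72  0.33  1.48 -0.    1.33 -1.98]
```

View pics/w1.png

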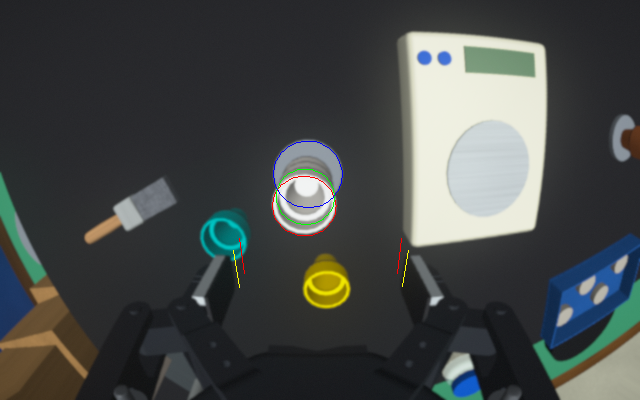

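```bash
python3 - <<'E'
import cv2,numpy as np
a=cv2.imread("pics/w1.png");
cv2.imwrite("pics/w1c.png",np.hstack([cv2.resize(a[230:320,170:260],None,fx=4.4,fy=4.4,interpolation=2),cv2.resize(a[140:240,260:350],(400,396),interpolation=2)]))
E
```

```text
(no output)
```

View pics/w1c.png

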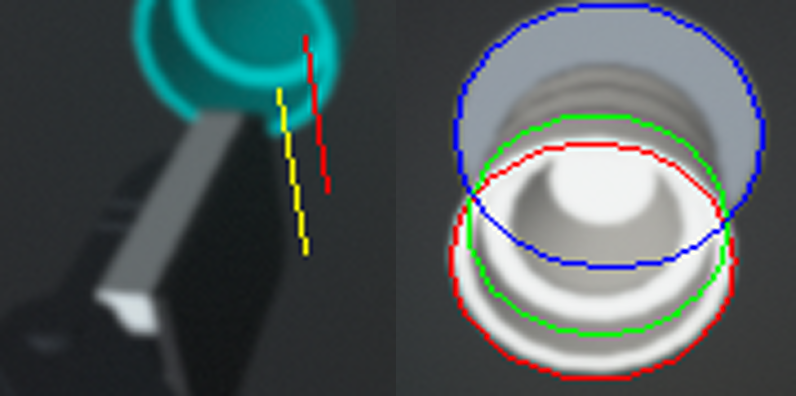

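```bash
python3 - <<'E'
from h import *
from rig import capture,ctrl
W=capture("wrist"); s=ctrl.sense(); M,p=tool(s); print(p.round(1))
for y in (42.5,44,46):
  for x in (-2,-6,-10):
    print(y,x,[proj(W,(np.array([[x,sg*y,z] for z in (-11,11)])@M.T+p),True).round(1).tolist() for sg in (1,-1)])
a=W["image"]
cv2.imwrite("pics/w2c.png",np.hstack([cv2.resize(a[240:310,190:260],None,fx=5.6,fy=5.6,interpolation=2),cv2.resize(a[240:310,390:460],None,fx=5.6,fy=5.6,interpolation=2)]))
g=cv2.convertScaleAbs(cv2.imread("pics/w2c.png"),alpha=2.2); cv2.imwrite("pics/w2c.png",g)
E
```

```text
[ 466.1 -251.1  241.8]
42.5 -2 [[[406.3, 250.6], [400.8, 287.3]], [[232.0, 251.0], [237.4, 287.7]]]
42.5 -6 [[[408.4, 254.6], [402.6, 291.7]], [[230.0, 255.0], [235.7, 292.2]]]
42.5 -10 [[[410.6, 258.8], [404.4, 296.4]], [[227.9, 259.2], [233.9, 296.8]]]
44 -2 [[[409.1, 250.5], [403.5, 287.1]], [[229.1, 250.9], [234.6, 287.6]]]
44 -6 [[[411.3, 254.5], [405.4, 291.6]], [[227.0, 254.9], [232.9, 292.1]]]
44 -10 [[[413.6, 258.6], [407.3, 296.2]], [[224.8, 259.1], [231.1, 296.7]]]
46 -2 [[[413.0, 250.4], [407.2, 286.9]], [[225.2, 250.8], [230.9, 287.4]]]
46 -6 [[[415.2, 254.3], [409.1, 291.3]], [[223.1, 254.8], [229.1, 291.8]]]
46 -10 [[[417.6, 258.4], [411.0, 295.9]], [[220.8, 258.9], [227.3, 296.5]]]
```

View pics/w2c.png

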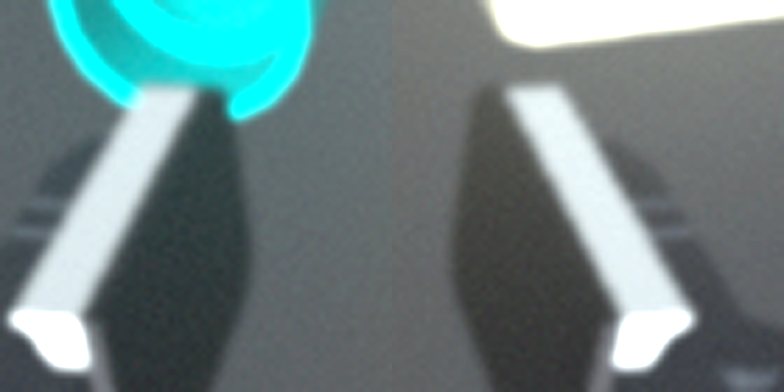

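The wrist view confirms the stack at about (475,-269), since the overlaid rim and base circles coincide with it. The open fingertips sit about 4 mm behind the TCP, so the "11 mm ahead" figure applies to shut jaws. Moving above the stack.

>>> step_arm(commands=[[[0.23,-0.46,-0.3],0],[[0,0,-0.6],0],[[0,0,-0.6],0],[[0,0,-0.6],0],[[0,0,0],0]], gripper=-0.7)

```text
time_s: 2.85
eef_pos: [474.3, -267.4, 156.0]
ee_rot: [0.697, 0.108, 0.701, -0.106]
force: [-0.0, 0.5, -0.6]
grip_width: 0.848
```

```bash
python3 - <<'E'
from h import *
from rig import capture,ctrl
W=capture("wrist"); s=ctrl.sense(); M,p=tool(s); print(p.round(1),s["grip_width"])
im=W["image"].copy(); cv2.imwrite("pics/w3raw.png",im)
draw(im,circ(W,475.3,-269.3,118,28,True),(0,0,255))
draw(im,circ(W,475.3,-269.3,118,24.5,True),(0,255,0))
P=np.array([[16,0,z] for z in(-40,40)])@M.T+[p[0],p[1],134]
draw(im,proj(W,P,True),(255,0,255))
cv2.imwrite("pics/w3.png",cv2.resize(im[150:400,150:490],None,fx=2.3,fy=2.3,interpolation=2))
E
```

```text
[ 475.1 -268.2  158. ] 0.845225496518358
```

View pics/w3.png

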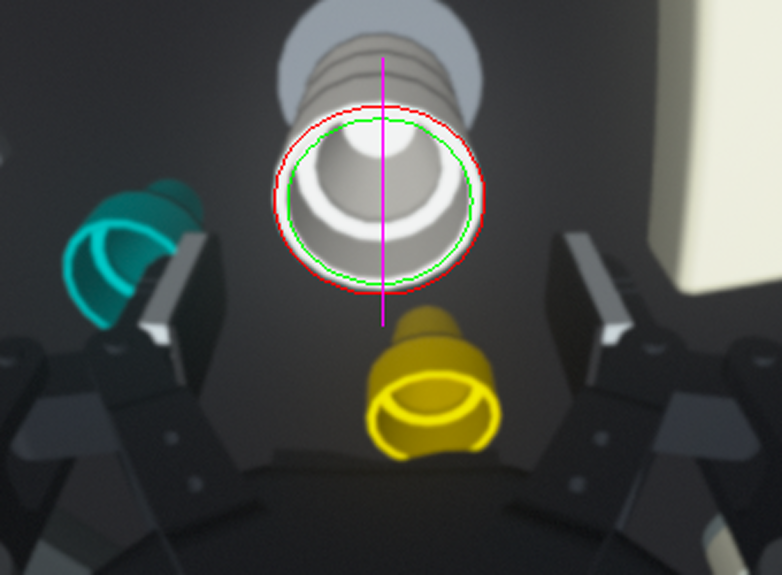

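```bash
cat >> h.py <<'E'
def fitcirc(c,x,y,z,rads,fish,span=6,mask=None):
    # rads: list of (radius, sign) ; sign=+1 => brighter inside. maximise signed step across edge
    g=cv2.GaussianBlur(cv2.cvtColor(c["image"],cv2.COLOR_BGR2GRAY).astype(np.float32),(0,0),0.6)
    def samp(X,Y,r):
        p=circ(c,X,Y,z,r,fish).astype(np.float32)
        return cv2.remap(g,p[:,:1],p[:,1:],cv2.INTER_LINEAR)[:,0]
    best=None
    for dx in np.arange(-span,span+.01,.5):
        for dy in np.arange(-span,span+.01,.5):
            v=0
            for r,sg in rads:
                d=sg*(samp(x+dx,y+dy,r-1.2)-samp(x+dx,y+dy,r+1.2))
                v+=np.clip(d,-30,80).mean()
            if best is None or v>best[0]: best=(v,x+dx,y+dy)
    return best
E
python3 - <<'E'
from h import *
from rig import capture,ctrl
for i in range(1):
    W=capture("wrist"); s=ctrl.sense(); M,p=tool(s); print(p.round(1),s["grip_width"])
S=capture("scene");T=capture("top")
for n,c,f in (("w",W,True),("s",S,False),("t",T,False)):
    print(n,fitcirc(c,475,-269,118,[(28,1),(24.5,-1)],f))
b=fitcirc(W,475,-269,118,[(28,1),(24.5,-1)],True)
P=np.array([b[1],b[2],118])-p; print("tool frame offset of crucible",(P@M).round(2))
print("pan s",fitcirc(S,520,-63,64,[(58,-1)],False),fitcirc(T,520,-63,64,[(58,-1)],False),fitcirc(W,520,-63,64,[(58,-1)],True))
E
```

```text
[ 475.6 -268.9  159.3] 0.8510069490933515
w (np.float32(133.64148), np.float64(473.5), np.float64(-269.5))
s (np.float32(53.269436), np.float64(475.5), np.float64(-270.0))
t (np.float32(5.385005), np.float64(481.0), np.float64(-263.0))
tool frame offset of crucible [41.31 -1.22 -1.87]
pan s (np.float32(5.966311), np.float64(521.5), np.float64(-63.5)) (np.float32(3.5801642), np.float64(519.0), np.float64(-62.0)) (np.float32(25.238853), np.float64(516.0), np.float64(-63.0))
```

>>> step_arm(commands=[[[-0.025,-0.025,0],0],[[0,0,-0.36],0],[[0,0,-0.36],0],[[0,0,-0.36],0],[[0,0,-0.2],0]])

```text
time_s: 3.55
eef_pos: [474.4, -270.4, 106.8]
ee_rot: [0.699, 0.107, 0.699, -0.107]
force: [-0.5, -0.5, -0.4]
grip_width: 0.848
```

>>> step_arm(commands=[[[0,0,0],0],[[0,0,0],0]], gripper=-0.5)

```text
time_s: 3.75
eef_pos: [474.7, -270.7, 107.8]
ee_rot: [0.699, 0.107, 0.699, -0.107]
force: [0.1, -0.2, 0.6]
grip_width: 0.748
```

```bash
python3 - <<'E'
from h import *
from rig import capture,ctrl
W=capture("wrist"); S=capture("scene"); s=ctrl.sense(); M,p=tool(s); print(p.round(1),s["grip_width"],s["force"])
im=W["image"].copy(); 
a=cv2.resize(im[190:340,200:440],(720,450),interpolation=2)
cv2.imwrite("pics/w4.png",cv2.convertScaleAbs(a,alpha=1.5))
b=S["image"][180:270,170:280]; cv2.imwrite("pics/s4.png",cv2.convertScaleAbs(cv2.resize(b,None,fx=6,fy=6,interpolation=2),alpha=1.4))
print(fitcirc(W,475,-269,118,[(28,1),(24.5,-1)],True))
E
```

```text
[ 474.8 -270.7  108. ] 0.7501141893949759 [-0.89892864  0.33621457 -0.51124948]
(np.float32(141.92918), np.float64(473.5), np.float64(-269.0))
```

View pics/w4.png

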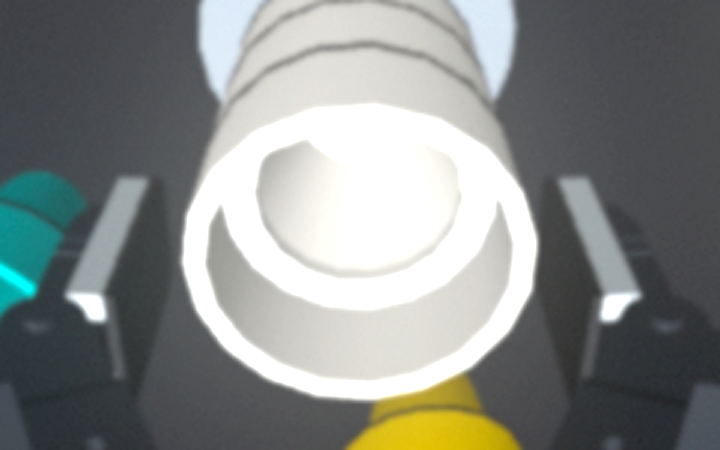

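View pics/s4.png

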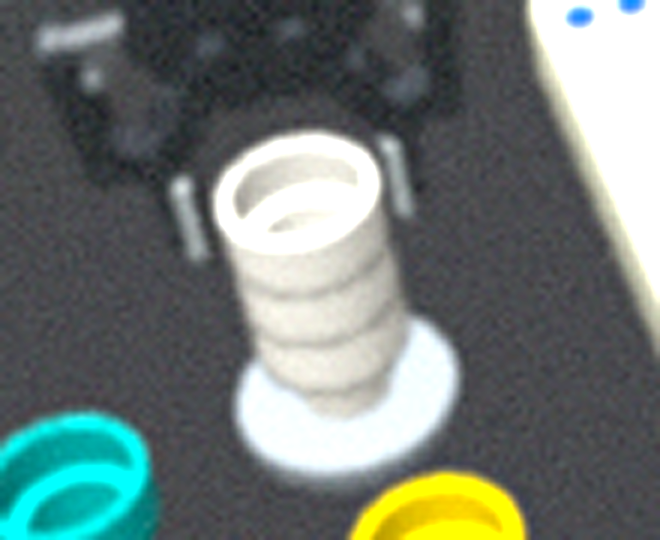

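>>> step_arm(commands=[[[-0.01,0.032,-0.13],0],[[0,0,0],0],[[0,0,0],0],[[0,0,0],0]], gripper=-0.41)

```text
time_s: 4.25
eef_pos: [474.1, -269.2, 101.9]
ee_rot: [0.699, 0.107, 0.699, -0.107]
force: [0.4, -0.1, -0.7]
grip_width: 0.707
```

```bash
python3 - <<'E'
from h import *
from rig import capture,ctrl
W=capture("wrist"); S=capture("scene"); s=ctrl.sense(); M,p=tool(s); print(p.round(1),s["grip_width"],s["force"])
im=W["image"].copy(); 
a=cv2.resize(im[190:340,200:440],(720,450),interpolation=2)
cv2.imwrite("pics/w5.png",cv2.convertScaleAbs(a,alpha=1.5))
b=S["image"][180:270,170:280]; cv2.imwrite("pics/s5.png",cv2.convertScaleAbs(cv2.resize(b,None,fx=6,fy=6,interpolation=2),alpha=1.4))
b=fitcirc(W,475,-269,118,[(28,1),(24.5,-1)],True)
print(b,((np.array([b[1],b[2],118])-p)@M).round(2),fitcirc(S,475,-269,118,[(28,1),(24.5,-1)],False))
E
```

```text
[ 474.1 -269.2  102. ] 0.7052670083007999 [ 0.87434947 -0.18178583  0.37536038]
(np.float32(142.96596), np.float64(473.5), np.float64(-269.0)) [-16.01   0.03  -0.65] (np.float32(52.691223), np.float64(475.0), np.float64(-269.5))
```

View pics/w5.png

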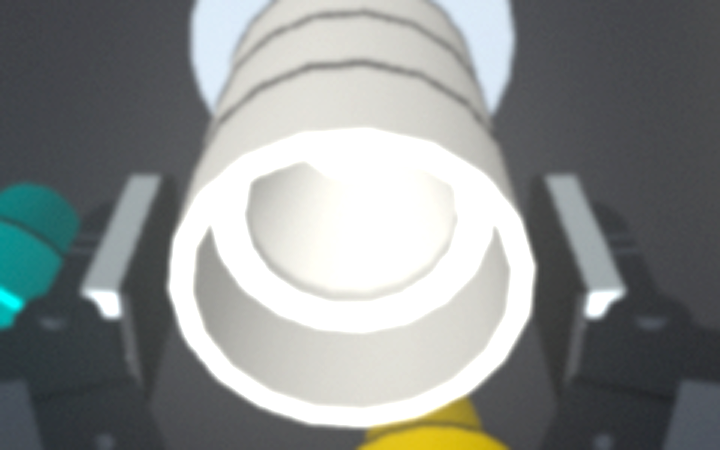

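View pics/s5.png

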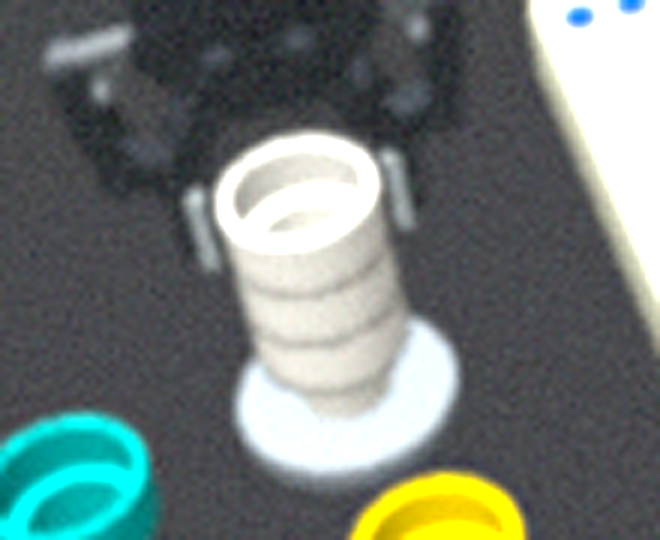

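```bash
python3 - <<'E'
from h import *
from rig import capture,ctrl
S=capture("scene"); s=ctrl.sense(); M,p=tool(s)
for y in (31,34,-31,-34):
  q=proj(S,np.array([[x,y,11] for x in (-4,0,4,8,12)])@M.T+p)
  print(y,((q-[170,180]+.5)*6-.5).round(0).tolist())
E
```

```text
31 [[394.0, 215.0], [395.0, 223.0], [397.0, 231.0], [399.0, 238.0], [400.0, 246.0]]
34 [[402.0, 213.0], [404.0, 221.0], [405.0, 229.0], [407.0, 237.0], [409.0, 244.0]]
-31 [[219.0, 253.0], [221.0, 261.0], [224.0, 268.0], [226.0, 276.0], [228.0, 284.0]]
-34 [[210.0, 255.0], [213.0, 262.0], [215.0, 270.0], [217.0, 278.0], [220.0, 286.0]]
```

The jaws are centred: the rim spans columns 168–535 about the hand's midline at 352. The scene view puts the fingertips at about z=98, 6 mm above the seam at z=92. Closing.

>>> step_arm(commands=[[[0,0,0],0],[[0,0,0],0],[[0,0,0],0]], gripper=-0.35, force=25)

```text
time_s: 4.7
eef_pos: [474.1, -269.2, 101.9]
ee_rot: [0.699, 0.107, 0.699, -0.107]
force: [0.1, -0.3, 0.3]
grip_width: 0.671
```

>>> step_arm(commands=[[[0,0,0],0],[[0,0,0],0],[[0,0,0],0],[[0,0,0],0]], gripper=0, force=25)

```text
time_s: 5.1
eef_pos: [474.2, -269.3, 102.3]
ee_rot: [0.699, 0.107, 0.699, -0.107]
force: [-1.4, 0.3, 6.2]
grip_width: 0.654
```

```bash
python3 - <<'E'
from h import *
from rig import capture,ctrl
W=capture("wrist"); S=capture("scene"); s=ctrl.sense(); M,p=tool(s); print(p.round(1),s["grip_width"],s["force"],s["wrist_torque"])
a=cv2.resize(W["image"][190:340,220:420],(400,300),interpolation=2)
b=cv2.resize(S["image"][185:265,170:277],(400,300),interpolation=2)
cv2.imwrite("pics/g6.png",cv2.convertScaleAbs(np.hstack([a,b]),alpha=1.4))
print(fitcirc(S,475,-269,118,[(28,1),(24.5,-1)],False))
E
```

```text
[ 474.2 -269.3  102.3] 0.6576059381745432 [-0.59684495  0.84902207  5.75066412] [ 0.00176497  0.25640087 -0.00719247]
(np.float32(50.6411), np.float64(475.0), np.float64(-269.5))
```

View pics/g6.png

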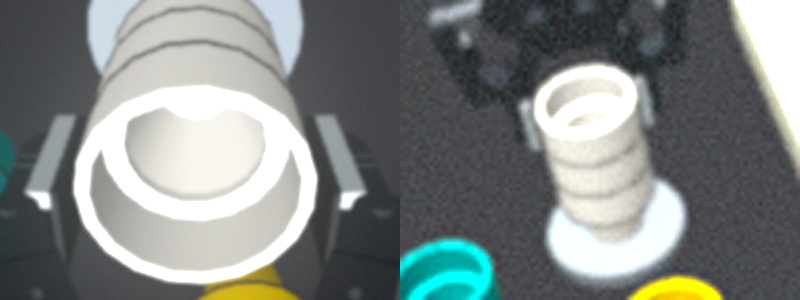

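Gripped at 55.9 mm. Lifting straight up, slowly at first.

>>> step_arm(commands=[[[0,0,0.1],0],[[0,0,0.15],0],[[0,0,0.2],0],[[0,0,0.2],0],[[0,0,0],0]])

```text
time_s: 5.7
eef_pos: [474.5, -269.5, 129.3]
ee_rot: [0.7, 0.107, 0.698, -0.107]
force: [0.6, -0.6, -1.3]
grip_width: 0.657
```

```bash
python3 - <<'E'
from h import *
from rig import capture,ctrl
S=capture("scene"); s=ctrl.sense(); M,p=tool(s); print(p.round(1),s["grip_width"],s["force"],s["wrist_torque"])
b=cv2.resize(S["image"][165:270,170:280],(550,525),interpolation=2)
cv2.imwrite("pics/g7.png",cv2.convertScaleAbs(b,alpha=1.4))
E
```

```text
[ 474.3 -269.3  128.6] 0.658497787486054 [ 0.26483824 -1.04496668 -1.55426308] [0.0170163  0.00766402 0.00517367]
```

View pics/g7.png

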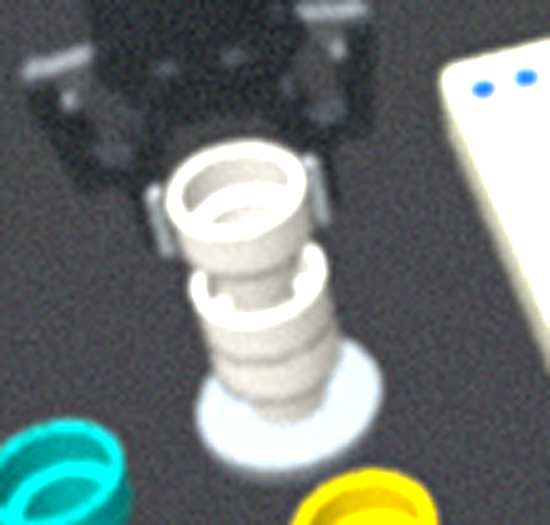

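Only the top cup came up; the two below stand still, and the wrist weight is about 1.4 N. Lifting clear.

>>> step_arm(commands=[[[0,0,0.2],0],[[0,0,0.3],0],[[0,0,0.35],0],[[0,0,0.35],0],[[0,0,0.1],0]])

```text
time_s: 6.25
eef_pos: [474.6, -269.6, 182.0]
ee_rot: [0.7, 0.106, 0.698, -0.108]
force: [-0.2, 0.7, -1.0]
grip_width: 0.661
```

```bash
python3 - <<'E'
from h import *
from rig import capture,ctrl
S=capture("scene");T=capture("top");W=capture("wrist"); s=ctrl.sense(); M,p=tool(s); print(p.round(1),s["grip_width"],s["force"],s["wrist_torque"])
b=cv2.resize(S["image"][150:270,170:290],(550,550),interpolation=2)
cv2.imwrite("pics/g8.png",cv2.convertScaleAbs(b,alpha=1.4))
z=p[2]+16
print("rim",z,fitcirc(S,p[0],p[1],z,[(28,1),(24.5,-1)],False),fitcirc(W,p[0],p[1],z,[(28,1),(24.5,-1)],True),fitcirc(T,p[0],p[1],z,[(28,1),(24.5,-1)],False))
for c,n,f in((S,"s",0),(T,"t",0),(W,"w",1)):
    im=c["image"].copy()
    q=circ(c,520.5,-63,64,58,f); draw(im,q,(0,0,255)); x0,y0=q.min(0).astype(int)-12; x1,y1=q.max(0).astype(int)+12
    print(n,fitcirc(c,520.5,-63,64,[(58,1 if 0 else -1)],f),x0,y0)
    cv2.imwrite(f"pics/p8{n}.png",cv2.resize(im[max(y0,0):y1,max(x0,0):x1],(400,400),interpolation=2))
cv2.imwrite("pics/p8.png",np.hstack([cv2.imread("pics/p8s.png"),cv2.imread("pics/p8t.png")]))
cv2.imwrite("pics/p8w_full.png",W["image"])
E
```

```text
[ 474.  -269.1  179.9] 0.6578209509589711 [-0.43355952 -0.77822664 -1.61537901] [0.09724788 0.05805795 0.03476272]
rim 195.88027220282575 (np.float32(53.634544), np.float64(473.4970027305843), np.float64(-269.6083562527654)) (np.float32(142.37743), np.float64(473.9970027305843), np.float64(-269.1083562527654)) (np.float32(7.6721044), np.float64(473.9970027305843), np.float64(-275.1083562527654))
s (np.float32(5.9925685), np.float64(521.5), np.float64(-63.5)) 275 175
t (np.float32(3.5337675), np.float64(519.5), np.float64(-62.5)) 302 176
w (np.float32(22.997692), np.float64(516.0), np.float64(-63.0)) 470 108
```

View pics/g8.png

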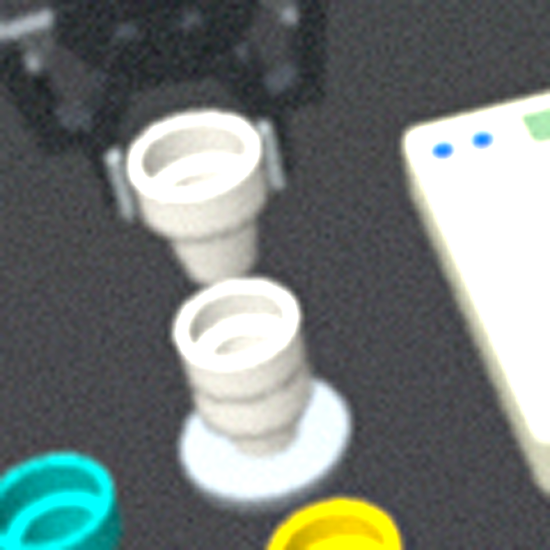

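View pics/p8.png

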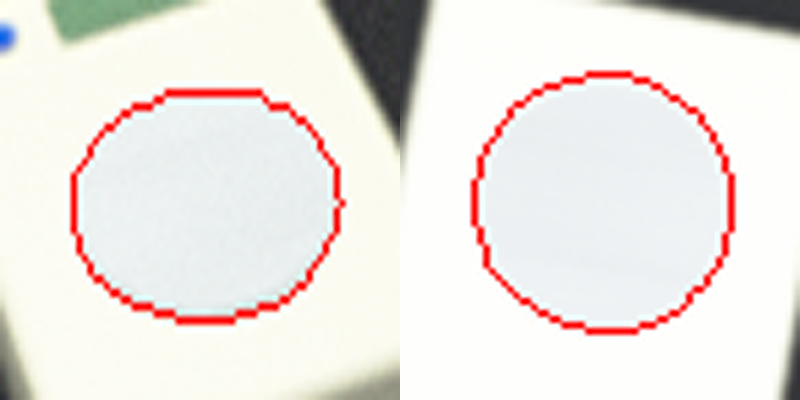

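View pics/p8w.png

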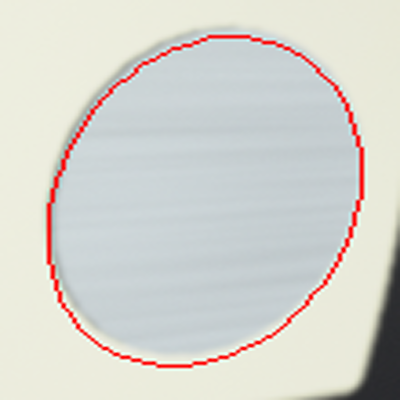

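The pan overlay at (520,-63) matches its rim in all views within about 2 mm. The cup hangs upright, centred in the hand. Carrying it over the pan.

>>> step_arm(commands=[[[0.07,0.3,0],0],[[0.15,0.65,0],0],[[0.16,0.75,0],0],[[0.17,0.75,0],0],[[0.17,0.75,0],0]])

```text
time_s: 6.9
eef_pos: [502.7, -139.1, 179.3]
ee_rot: [0.699, 0.107, 0.699, -0.107]
force: [0.5, 0.1, -1.7]
grip_width: 0.659
```

>>> step_arm(commands=[[[0.16,0.75,0],0],[[0.17,0.7,0],0],[[0.09,0.4,0],0],[[0.01,0.1,0],0],[[0,0,0],0]])

```text
time_s: 7.4
eef_pos: [519.8, -62.6, 179.5]
ee_rot: [0.699, 0.107, 0.699, -0.107]
force: [0.3, -0.7, -1.5]
grip_width: 0.658
```

>>> step_arm(commands=[[[0,0,-0.3],0],[[0,0,-0.4],0],[[0,0,-0.3],0],[[0,0,-0.1],0],[[0,0,0],0]])

```text
time_s: 7.9
eef_pos: [519.8, -63.5, 135.2]
ee_rot: [0.698, 0.107, 0.699, -0.107]
force: [0.8, -0.1, -0.3]
grip_width: 0.652
```

```bash
python3 - <<'E'
from h import *
from rig import capture,ctrl
S=capture("scene");T=capture("top");W=capture("wrist"); s=ctrl.sense(); M,p=tool(s); print(s["time_s"],p.round(1),s["grip_width"],s["force"],s["wrist_torque"])
z=p[2]+16
print("rim",z,fitcirc(S,p[0],p[1],z,[(28,1),(24.5,-1)],False),fitcirc(W,p[0],p[1],z,[(28,1),(24.5,-1)],True))
im=S["image"].copy(); b=cv2.resize(im[130:260,250:380],(400,400),interpolation=2)
im=W["image"].copy(); draw(im,circ(W,520,-63,64,58,True),(0,0,255)); a=cv2.resize(im[80:330,200:450],(400,400),interpolation=2)
cv2.imwrite("pics/g9.png",np.hstack([b,a]))
E
```

```text
8.05 [520.4 -63.4 136.4] 0.6530462508125482 [ 0.37539615 -0.9059929  -1.18425661] [-0.00125074  0.04018451  0.02534909]
rim 152.42948971162255 (np.float32(34.14157), np.float64(522.3658804113077), np.float64(-64.90651225458487)) (np.float32(141.90158), np.float64(519.3658804113077), np.float64(-63.40651225458487))
```

View pics/g9.png

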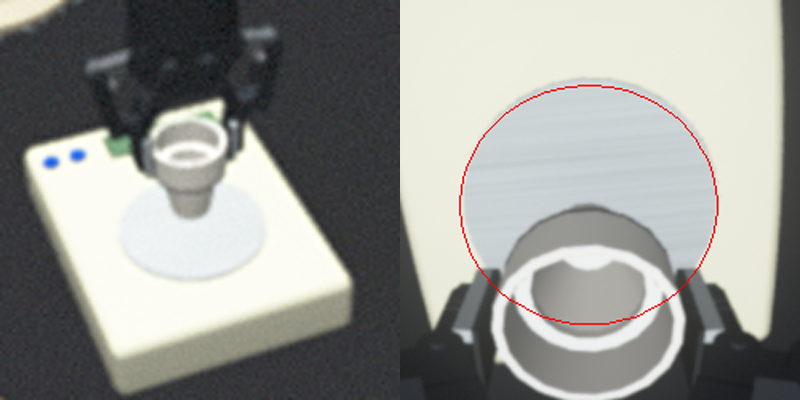

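>>> step_arm(commands=[[[-0.03,0.015,-0.15],0],[[0,0,-0.15],0],[[0,0,-0.1],0],[[0,0,-0.05],0],[[0,0,0],0]])

```text
time_s: 8.55
eef_pos: [518.8, -62.5, 117.6]
ee_rot: [0.699, 0.107, 0.699, -0.107]
force: [-0.3, -0.4, -1.1]
grip_width: 0.656
```

>>> step_arm(commands=[[[0,0,-0.025],0],[[0,0,-0.025],0],[[0,0,0],0]])

```text
time_s: 8.85
eef_pos: [518.9, -62.5, 115.8]
ee_rot: [0.699, 0.107, 0.699, -0.107]
force: [0.8, -0.3, -1.4]
grip_width: 0.653
```

>>> step_arm(commands=[[[0,0,-0.015],0],[[0,0,0],0],[[0,0,0],0]])

```text
time_s: 9.15
eef_pos: [518.9, -62.6, 115.3]
ee_rot: [0.699, 0.107, 0.699, -0.107]
force: [0.1, -0.8, -1.4]
grip_width: 0.656
```

>>> step_arm(commands=[[[0,0,-0.015],0],[[0,0,0],0],[[0,0,0],0]])

```text
time_s: 9.45
eef_pos: [518.9, -62.6, 114.7]
ee_rot: [0.699, 0.107, 0.699, -0.107]
force: [-0.7, -0.2, -1.8]
grip_width: 0.656
```

>>> step_arm(commands=[[[0,0,-0.015],0],[[0,0,0],0],[[0,0,0],0]])

```text
time_s: 9.75
eef_pos: [519.0, -62.6, 114.3]
ee_rot: [0.699, 0.107, 0.699, -0.107]
force: [-0.5, 0.2, 0.8]
grip_width: 0.652
```

>>> step_arm(commands=[[[0,0,-0.015],0],[[0,0,0],0],[[0,0,0],0]])

```text
time_s: 10.05
eef_pos: [519.2, -62.6, 114.3]
ee_rot: [0.699, 0.107, 0.699, -0.107]
force: [-2.1, 0.6, 6.8]
grip_width: 0.66
```

Contact came at TCP z=114.3, as predicted. I'll ease off slightly, then open slowly.

>>> step_arm(commands=[[[0,0,0.012],0],[[0,0,0],0]])

```text
time_s: 10.25
eef_pos: [519.0, -62.6, 114.3]
ee_rot: [0.699, 0.107, 0.699, -0.107]
force: [-1.6, 0.9, 5.5]
grip_width: 0.655
```

>>> step_arm(commands=[[[0,0,0],0],[[0,0,0],0]], gripper=-0.36)

```text
time_s: 10.45
eef_pos: [518.7, -62.5, 113.7]
ee_rot: [0.699, 0.107, 0.699, -0.107]
force: [-0.1, -0.8, 0.2]
grip_width: 0.681
```

>>> step_arm(commands=[[[0,0,0],0],[[0,0,0],0],[[0,0,0],0]], gripper=-0.42)

```text
time_s: 10.75
eef_pos: [518.8, -62.5, 113.9]
ee_rot: [0.699, 0.107, 0.699, -0.107]
force: [0.9, -1.0, -0.3]
grip_width: 0.708
```

```bash
python3 - <<'E'
from h import *
from rig import capture,ctrl
S=capture("scene");W=capture("wrist"); s=ctrl.sense(); M,p=tool(s); print(s["time_s"],p.round(1),s["grip_width"],s["force"],s["wrist_torque"])
print("rim",fitcirc(S,519,-63,130,[(28,1),(24.5,-1)],False),fitcirc(W,519,-63,130,[(28,1),(24.5,-1)],True))
im=S["image"].copy(); b=cv2.resize(im[130:260,250:380],(400,400),interpolation=2)
im=W["image"].copy(); draw(im,circ(W,519,-63,64,58,True),(0,0,255)); a=cv2.resize(im[80:380,170:470],(400,400),interpolation=2)
cv2.imwrite("pics/g10.png",np.hstack([b,a]))
E
```

```text
10.85 [518.9 -62.6 114. ] 0.7118597318227209 [ 0.53109995 -0.06837249  0.30767663] [0.04582931 0.02669372 0.03870115]
rim (np.float32(37.16673), np.float64(520.0), np.float64(-63.0)) (np.float32(130.5468), np.float64(518.5), np.float64(-62.5))
```

View pics/g10.png

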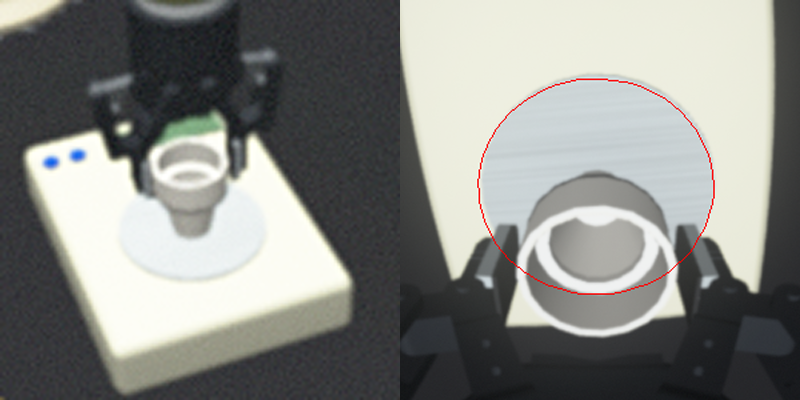

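The cup stands free on the pan and the force is about zero. Opening wider, then retreating up.

>>> step_arm(commands=[[[0,0,0],0],[[0,0,0],0],[[0,0,0],0],[[0,0,0],0]], gripper=-0.8)

```text
time_s: 11.25
eef_pos: [518.9, -62.6, 114.0]
ee_rot: [0.699, 0.107, 0.699, -0.107]
force: [-0.4, 0.0, -0.1]
grip_width: 0.901
```

>>> step_arm(commands=[[[0,0,0.2],0],[[0,0,0.5],0],[[0,0,0.8],0],[[0,0,0.8],0],[[0,0,0.8],0]])

```text
time_s: 11.75
eef_pos: [518.7, -62.5, 240.0]
ee_rot: [0.699, 0.107, 0.699, -0.107]
force: [0.6, -0.1, -0.4]
grip_width: 0.9
```

>>> step_arm(commands=[[[-0.5,0.5,0.3],0],[[-0.8,0.6,0],0],[[-0.8,0.6,0],0],[[-0.3,0.3,0],0],[[0,0,0],0]])

```text
time_s: 12.25
eef_pos: [422.2, 18.4, 250.9]
ee_rot: [0.7, 0.106, 0.698, -0.106]
force: [0.2, -0.6, -0.3]
grip_width: 0.903
```

```bash
python3 - <<'E'
from h import *
from rig import capture,ctrl
S=capture("scene");T=capture("top"); s=ctrl.sense(); M,p=tool(s); print(s["time_s"],p.round(1),s["grip_width"],s["force"])
print("cup",fitcirc(S,519,-63,130,[(28,1),(24.5,-1)],False))
print("next",fitcirc(S,475,-269,92,[(28,1),(24.5,-1)],False))
cv2.imwrite("pics/s11.png",S["image"])
im=S["image"].copy(); draw(im,circ(S,520,-63,64,58),(0,0,255));draw(im,circ(S,520,-63,130,28),(0,255,0))
b=cv2.resize(im[130:260,250:380],(400,400),interpolation=2)
im=T["image"].copy(); draw(im,circ(T,519.5,-62.7,130,28),(0,0,255)); a=cv2.resize(im[150:290,290:470],(514,400),interpolation=2)
cv2.imwrite("pics/g11.png",cv2.resize(np.hstack([b,a]),(800,350)))
E
```

```text
12.35 [423.7  17.1 250.5] 0.9006436670351259 [ 0.55223566  0.58422467 -0.34915117]
cup (np.float32(21.882248), np.float64(520.0), np.float64(-63.0))
next (np.float32(53.0953), np.float64(475.0), np.float64(-270.0))
```

View pics/s11.png

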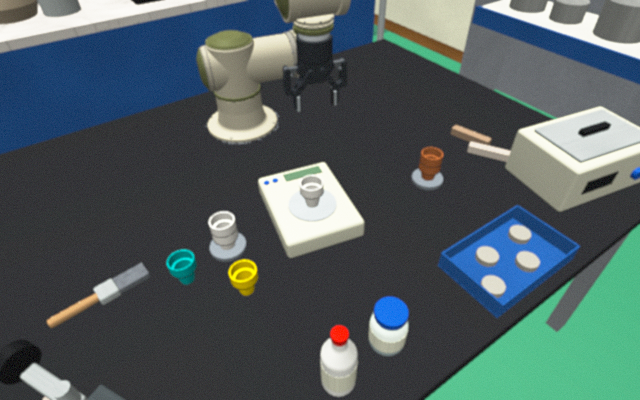

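View pics/g11.png

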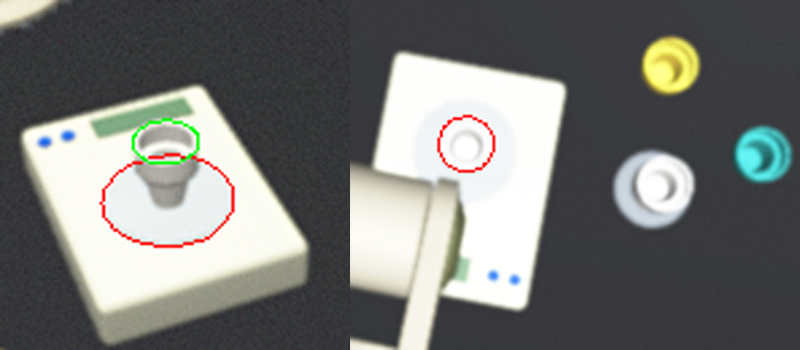

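The scene view shows the cup upright at the middle of the pan (310,190), the two remaining white crucibles standing at (222,230), and the brown stack untouched at (430,165). The arm is clear of everything, so I'm handing in.

```bash
python3 -c "
from rig import ticket
print(ticket.finish_job())"
```

```text
the job is handed in; nothing more can be done
None
```

I took only the top white crucible off the stack, set it upright in the middle of the balance pan, and handed the job in at about 12.4 s. I gripped its collar with the fingertips about 5 mm above the seam and lowered it with a contact force of about 7 N. I then opened the jaws slowly and moved the arm clear.

- **Placement:** the scene camera puts the cup at (520.0, -63.0), against my pan centre estimate of about (520, -63). The pan estimates differed by a few mm between views: x 521.5 from scene, 519.5 from top and 516 from an automatic fit in the wrist view. So the centring is good to roughly 2–3 mm.
- **White stack:** the two remaining white crucibles stand at (475, -270), unchanged within measurement error.
- **Everything else:** the brown stack and the turquoise and yellow cups look untouched.
- **Failed check:** the automatic circle fit of the stack in the top view gave poor results, so I ignored it and used the scene and wrist views.

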